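# Slide a trapped offcut over the edge into the scrap bin

### The arm

A 7-joint arm with a two-finger parallel gripper is mounted at the origin on the work surface. World frame = base frame: x ahead of the robot, y to its left, z up, the work surface at z = 0. Lengths are in m, angles in degrees, forces in N, time in s.
With the tool pointing down it reaches from about 0.425 to 0.875 m from the base axis. Payload 4.7 kg.
Tool frame: the origin (TCP) lies at the very end of the fingers, on their centre line; the grasp point (between the pads) lies env.tcp_to_grasp behind it (env.tcp_to_grasp is the distance from the TCP to the grasp point, in m); z points along the fingers, x is the direction in which the jaws open and shut, and the axes are right-handed (so a half turn about z gives the same grasp; the last joint's range is limited). The gripper opens to 87 mm and grips with 3 to 60 N. Pads are 19 mm wide; open, the fingers measure 117 mm over their backs; the gripper's body (75 mm by 190 mm) begins 51 mm behind the grasp point.
Start: joints at [-75.567, 18.392, -4.016, 83.108, 1.295, 78.541, -3.26], TCP at [0.153, 0.632, 0.223] pointing down, gripper open.
Joint ranges: [-163.93, 163.93], [-17.29, 119.83], [-79.2, 71.16], [3.27, 140.29], [-89.18, 269.18], [5.43, 117.66], [-154.24, 154.24]. Speed limits (degrees/s): [147.25, 147.25, 180, 180, 180, 180, 180].

### API

Orientations are given as [roll, pitch, yaw] about the fixed x, y, z axes, in that order (R = Rz(yaw) Ry(pitch) Rx(roll)).
In Python, from cell import env gives the robot as it stands. The module is installed in compiled form; this text tells all that it offers.
- The arm moves only by the tool send_rows, never from a script. Its argument "steps" is a list of rows, each a list of 3 entries, a list of its own where there are three numbers: the shift along the tool's x, y, z in m, then the turn, a rotation vector about the tool's x, y, z in rad, then the finger opening in m, from 0 to 0.087. A call has exactly 5 rows; each row is the pose to reach, as a shift and turn from the pose commanded when the call began, along the tool's axes at that moment; what a row does not reach only later rows make up. A row lasts 1/12 s, in which the tool goes at most 41.7 mm and 7.16 degrees, less where a joint would pass 70% of its speed; a pose out of reach is approached as far as the arm can. A call with a gripper value outside its range is refused whole. The fingers move at their own pace and stop on an object; "grip_force" is the grip in N (left out, the last holds). Time passes only in rows, so rows that repeat a pose let the fingers close, or fill a call up. It gives the time, the measured TCP pose, the force and the opening at its end, in the units of the state.
- env.get_obs(): the state, without advancing time (a new reading comes with each control period).
- env.read_camera(name): name is "side" or "top" or "wrist"; returns a dict with "pixels" (384x512x3 uint8, red, green, blue), "fx", "fy", "cx", "cy" (pixels), "position" and "rotation" of the camera in the world. Camera axes: x right, y up, looking along -z (the intrinsics and any distortion apply to the point x, -y, -z); pixel columns grow to the right and rows downward; lengths in m; the calibration is good to about 2 mm. A picture is of the moment at which its call begins. There is no depth.
- env.sign_off(): hands the job in, once; it reports no verdict.
The state is a dict: "time_s": time; "qpos": joint angles; "joint_velocities": joint speeds; "effort": joint torques, N m; "tool_pos": TCP position; "tool_rot": TCP orientation; "force": force on the tool from outside, world axes, zero at the start; "wrist_torque": the same for the moment, N m; "grip_width": finger opening in m.
Only numpy, scipy, OpenCV 4.12 (cv2) and the standard library are available. Lean on these libraries where they do the work, as an engineer would, in place of code of your own. Each camera call takes 0.05 s, during which the arm holds its last target.

### The job

Clear the cut-off stand: swing its wooden stop arm fully out of the way, then, from above, slide the trapped offcut out along the fence and over the open end of the flap so that it drops into the scrap bin below. Slide it, do not pick it up; bear on the offcut and the stand only as firmly as needed, never with more than about 20 N. Leave the stop arm open and the other things where they are.

Things in the scene. Friction and masses are not known exactly. Their poses are not given: they have to be found in the camera images.
- stand: Plywood cut-off stand, fixed. Origin on the table under the working area; its x axis is the way the offcut must travel (level, away from the robot), y to the left of that, z up. Stand coordinates below are in this frame, mm. On its left is a fixed ledge, top at z = 153, x -180 to 20, y 105 to 195.
- flap_edge (a point): Middle of the flap's open edge, on its top. The flap is a plywood plate 270 x 150 x 18, top at z = 170 unpressed, stand x from -150 (hinge along y) to 120 (open edge, above the bin). A spring holds it up; pressed, its open end tilts down, up to 0.12 rad: stiff near the hinge, soft towards the edge.
- fence_mid (a point): Middle of the top inner edge of the fence, a wooden bar fixed on the flap to the right of the offcut: stand x -120 to 70, face at y = -23, 22 high.
- back_stop (a point): On the top inner edge of the back stop, a block fixed on the flap behind the offcut: face at stand x = -100, y -32 to 52, 30 high.
- cheek_mid (a point): Middle, on top, of the inner side of the sprung wooden cheek to the left of the offcut, stand x -90 to 0, 15 high, on the flap. It pinches the offcut sideways against the fence.
- offcut_center (a point): Centre of the loose offcut, a bare pine block 100 x 45 x 18, long axis along the stand's x, flat on the waxed flap between fence and cheek, its rear end 1 to 6 mm off the back stop. Its top is 9 mm above this point. Until its rear end is past the cheek it moves only if pressed from above and dragged; how hard one must press varies, roughly 8 to 16 N.
- stop (a joint): Angle of the stop arm, rad: 0 = straight across the offcut's way (along the stand's +y), growing as its free end swings outwards over the bin (clockwise from above); end stop at 1.75. The offcut passes freely when it is above 1.35. The arm stays where it is left (takes 1 to 3 N at the fingers).
- stop_tip (a point): Free end of the stop arm, at mid height. The arm is a wooden bar 100 long, 14 wide, 22 high (6 to 28 mm above the flap) on an upright pivot that lies in the stand's frame at x = 90, y = -55.
- bin: Grey plastic scrap bin, open above, 240 (its x) x 260 (its y) x 100 high, walls 5; fixed on the table below the open edge. Origin at the centre of its underside.
- good_block: Bystander: good workpiece 70 x 40 x 30, on the stand's ledge. Origin at the centre of its underside.
- long_block: Bystander: pine block 160 x 70 x 45, on the table. Origin at the centre of its underside.
- tall_block: Bystander: pine block 90 x 45 x 90, on the table. Origin at the centre of its underside.
- glue: Bystander: white bottle, 56 across, 150 high. Origin at the centre of its underside.
- tin: Bystander: steel tin, 74 across, 80 high. Origin at the centre of its underside.
- tape: Bystander: black tape measure 70 x 30 x 62. Origin at the centre of its underside.
- offcut: The offcut itself (see offcut_center). Origin at the centre of its underside; x along its length.

How it is judged (in metres and radians):
On the way, in this order (a step that is already met when the one before it is completed fails the run):
1. the stop arm is swung out of the way (above 1.35 rad) while the offcut still lies by the back stop (value of joint stop above 1.35 rad and x of offcut_center in the frame of stand below -0.02 m), for 0.2 s.
2. the offcut has been slid out past the cheek (its centre at least 45 mm ahead of the stand's origin), still lying on the flap (x of offcut_center in the frame of stand between 0.045 and 0.13 m and z of offcut_center in the frame of stand above 0.145 m), for 0.1 s.
At the end, for the whole second after the job is handed in: The offcut lies at rest inside the scrap bin (its centre within the walls and less than 80 mm above the bin's underside), and the stop arm still stands open, above 1.35 rad (x of offcut_center in the frame of bin between -0.115 and 0.115 m and y of offcut_center in the frame of bin between -0.125 and 0.125 m and z of offcut_center in the frame of bin between 0 and 0.08 m and linear speed of offcut below 0.02 m/s and value of joint stop above 1.35 rad); the robot touches nothing.
It fails at once if the fingers bear on the offcut with more than 23 N (contact force between the fingers and offcut above 23 N).
It fails at once if the fingers bear on the stand, its flap or its stop arm with more than 23 N (contact force between the fingers and stand above 23 N).
It fails at once if the offcut is picked up (its centre more than 30 mm above where it lay on the flap) (z of offcut_center in the frame of stand above 0.209 m).
It fails at once if a bystander is moved by more than 25 mm (distance of any of good_block, long_block, tall_block, glue, tin, tape from where it was at the start of the episode above 0.025 m).
It also fails if it takes over 69 s, if anything falls off the work surface, if the arm or the gripper's body presses on something with over 40 N, if the wrist force passes 120 N, or if a joint passes its speed limit or range.

## Working session

There is one attempt and no reset: what is moved stays moved. The work goes in short steps, Python scripts to look and compute and a tool call to move; the robot and the scene stay as the last step left them, time stands still between calls to the robot, and variables do not carry over. Pictures are saved under pics/ and viewed, and the job is handed in when it is done.

Besides the shell and the picture viewer there is one more tool, called after "Request:" as name(argument=value, ...), one argument or row to a line, values as JSON. send_rows: Moves the arm, as the interface text tells. Its arguments: {"type":"object","properties":{"steps":{"type":"array"},"grip_force":{"type":"number"}},"required":["steps"]}

```bash
mkdir -p pics; ls; python3 - <<'E'
from cell import env
import cv2, numpy as np
o=env.get_obs()
for k,v in o.items(): print(k,np.round(v,4))
print(env.tcp_to_grasp)
for n in("side","top","wrist"):
    c=env.read_camera(n); cv2.imwrite(f"pics/{n}0.png",c["pixels"][:,:,::-1])
    print(n,c.keys(),c["fx"],c["fy"],c["cx"],c["cy"],np.round(c["position"],4).tolist(),np.round(c["rotation"],4).tolist(),[ (k,c[k]) for k in c if 'dist' in k])
E
```

```text
pics
time_s 0.0
qpos [-75.5679  18.4382  -4.0169  83.1745   1.2953  78.5404  -3.2605]
joint_velocities [ 0.0064  0.0216  0.0334  0.0634  0.0412 -0.0548 -0.1037]
effort [-1.00000e-04 -4.91285e+01 -4.03800e-01 -3.12531e+01 -6.38000e-02
  4.35000e-02  2.00000e-04]
tool_pos [0.153  0.6312 0.2215]
tool_rot [1.799944e+02 1.079000e-01 7.637850e+01]
force [-0.3137 -0.2991 -0.8217]
wrist_torque [ 0.0124  0.0147 -0.033 ]
grip_width 0.0867
0.0187
side dict_keys(['pixels', 'fx', 'fy', 'cx', 'cy', 'position', 'rotation']) 439.76990905625536 439.76990905625536 254.44689624422034 187.8921012217493 [0.3044, 1.299, 1.0551] [54.7409, -0.3049, -169.0384] []
top dict_keys(['pixels', 'fx', 'fy', 'cx', 'cy', 'position', 'rotation']) 435.3135993238719 435.3135993238719 258.89460827256823 186.4082423022654 [0.2688, 0.0153, 1.5596] [11.3015, 0.0308, -89.598] []
wrist dict_keys(['pixels', 'fx', 'fy', 'cx', 'cy', 'position', 'rotation']) 342.62090442243027 342.62090442243027 248.9861515585978 193.15833436338517 [0.0834, 0.6481, 0.3827] [-15.2377, 0.0854, 76.3686] []
```

View pics/side0.png

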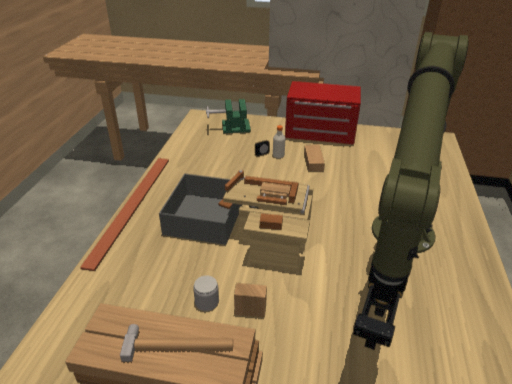

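View pics/top0.png

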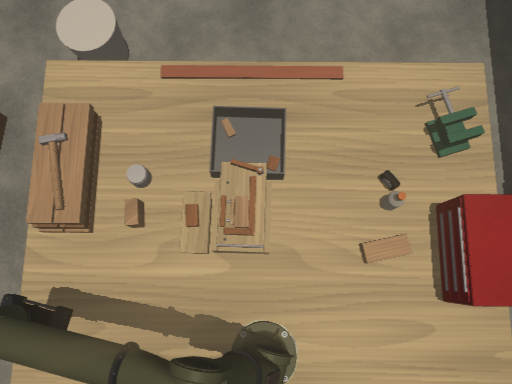

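View pics/wrist0.png

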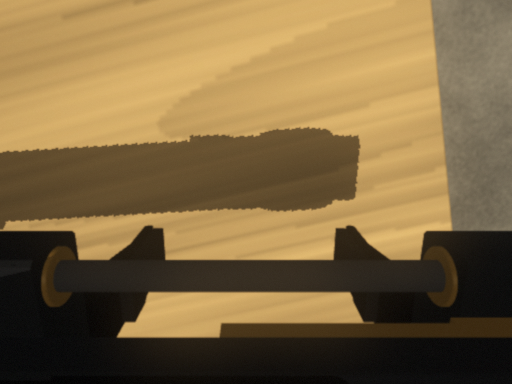

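```bash
cat > h.py <<'E'
import numpy as np, cv2
from scipy.spatial.transform import Rotation as R
def cam(c):
    return np.array(c["position"]), R.from_euler('xyz',c["rotation"],degrees=True).as_matrix()
def ray(c,u,v):
    p,r=cam(c); d=r@np.array([(u-c["cx"])/c["fx"],-(v-c["cy"])/c["fy"],-1]); return p,d
def onz(c,u,v,z):
    p,d=ray(c,u,v); return p+d*(z-p[2])/d[2]
def proj(c,P):
    p,r=cam(c); q=r.T@(np.array(P)-p); return np.array([c["cx"]+c["fx"]*q[0]/-q[2],c["cy"]-c["fy"]*q[1]/-q[2]])
def crop(c,u0,v0,w,h,s,fn):
    im=c["pixels"][v0:v0+h,u0:u0+w,::-1]; cv2.imwrite(fn,cv2.resize(im,None,fx=s,fy=s,interpolation=cv2.INTER_CUBIC))
E
python3 - <<'E'
from h import *
from cell import env
c=env.read_camera("top"); crop(c,170,95,130,170,4.5 and 3.5,"pics/topz.png")
c=env.read_camera("side"); crop(c,150,120,180,160,3.7,"pics/sidez.png")
E
```

```text
(no output)
```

View pics/topz.png

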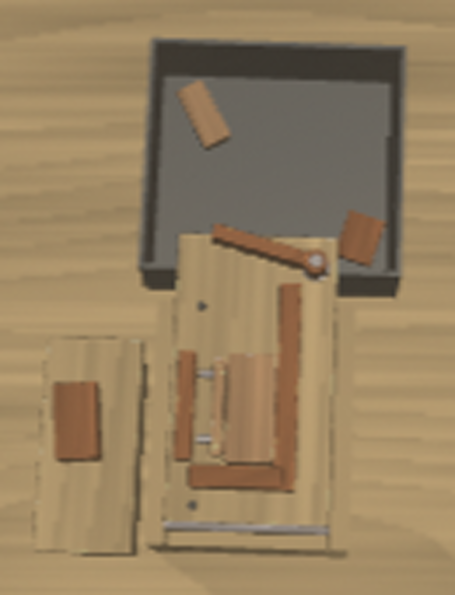

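View pics/sidez.png

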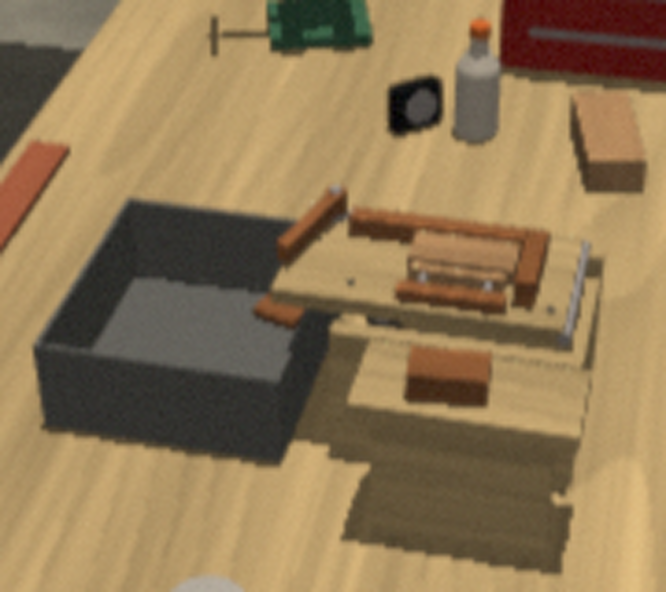

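```bash
python3 - <<'E'
from h import *
from cell import env
c=env.read_camera("top")
f=lambda x,y,z:onz(c,170+x/3.5,95+y/3.5,z)
pts=dict(edgeL=(179,233,.17,120,75),edgeR=(338,237,.17,120,-75),hL=(165,527,.17,-150,75),hR=(329,531,.17,-150,-75),
 fenceF=(279,285,.192,70,-23),fenceB=(277,467,.192,-100,-23),backL=(189,465,.2,-100,52),pivot=(316,260,.2,90,-55),
 offFL=(228,353,.188,None,None),offFR=(274,353,.188,None,None),offBL=(226,461,.188,0,0),tip=(213,232,.198,0,0),
 binFL=(153,39,.1,0,0),binFR=(405,46,.1,0,0),binBL=(140,285,.1,0,0),binBR=(398,294,.1,0,0),ledge=(45,338,.153,20,195),ledge2=(45,552,.153,-180,195))
P={k:f(*v[:3]) for k,v in pts.items()}
for k in P: print(k,np.round(P[k],4),pts[k][3:])
ks=['edgeL','edgeR','hL','hR','fenceF','fenceB','backL','pivot','ledge','ledge2']
A=np.array([np.array(pts[k][3:])/1000 for k in ks]);B=np.array([P[k][:2] for k in ks])
ca,cb=A.mean(0),B.mean(0);H=(A-ca).T@(B-cb);a=np.arctan2(H[0,1]-H[1,0],H[0,0]+H[1,1])
r=np.array([[np.cos(a),-np.sin(a)],[np.sin(a),np.cos(a)]]);t=cb-r@ca
print(np.degrees(a),t); print(np.round((B-t)@r-A,4))
for k in P: print(k,np.round((P[k][:2]-t)@r,4))
E
```

```text
edgeL [0.6291 0.1429 0.17  ] (120, 75)
edgeR [ 0.6262 -0.0067  0.17  ] (120, -75)
hL [0.3544 0.149  0.17  ] (-150, 75)
hR [0.3518 0.0004 0.17  ] (-150, -75)
fenceF [0.5747 0.0477 0.192 ] (70, -23)
fenceB [0.4072 0.0476 0.192 ] (-100, -23)
backL [0.4077 0.1261 0.2   ] (-100, 52)
pivot [0.5966 0.0138 0.2   ] (90, -55)
offFL [0.5116 0.0937 0.188 ] (None, None)
offFR [0.5119 0.0517 0.188 ] (None, None)
offBL [0.4127 0.0938 0.188 ] (0, 0)
tip [0.623 0.109 0.198] (0, 0)
binFL [0.85   0.1805 0.1   ] (0, 0)
binFR [ 0.8442 -0.075   0.1   ] (0, 0)
binBL [0.5943 0.1863 0.1   ] (0, 0)
binBR [ 0.587  -0.0669  0.1   ] (0, 0)
ledge [0.5309 0.2679 0.153 ] (20, 195)
ledge2 [0.332  0.2597 0.153 ] (-180, 195)
-0.863704232799713 [0.50653303 0.07034221]
[[ 0.0014 -0.0006]
 [ 0.0008 -0.0003]
 [-0.0033  0.0013]
 [-0.0036  0.0028]
 [-0.0015  0.0014]
 [ 0.001  -0.0012]
 [ 0.0003  0.0022]
 [ 0.0009 -0.0001]
 [ 0.0014  0.0029]
 [ 0.0026 -0.0083]]
edgeL [0.1214 0.0744]
edgeR [ 0.1208 -0.0753]
hL [-0.1533  0.0763]
hR [-0.1536 -0.0722]
fenceF [ 0.0685 -0.0216]
fenceB [-0.099  -0.0242]
backL [-0.0997  0.0542]
pivot [ 0.0909 -0.0551]
offFL [0.0047 0.0234]
offFR [ 0.0056 -0.0186]
offBL [-0.0942  0.022 ]
tip [0.1158 0.0404]
binFL [0.3418 0.1154]
binFR [ 0.3398 -0.1403]
binBL [0.086  0.1173]
binBR [ 0.0825 -0.136 ]
ledge [0.0214 0.1979]
ledge2 [-0.1774  0.1867]
```

```bash
cat >> h.py <<'E'
import json,os
def world(xs,ys,a=-0.0151,o=(.5065,.0703)):
    return np.array([o[0]+xs*np.cos(a)-ys*np.sin(a), o[1]+xs*np.sin(a)+ys*np.cos(a)])
def stand(p,a=-0.0151,o=(.5065,.0703)):
    d=np.array(p[:2])-o; return np.array([d[0]*np.cos(a)+d[1]*np.sin(a), -d[0]*np.sin(a)+d[1]*np.cos(a)])
def rows(p0,yaw0,wps):
    """wps: list of (world xyz,yaw deg) -> tool-axis rows (tool pointing down)"""
    c,s=np.cos(np.radians(yaw0)),np.sin(np.radians(yaw0))
    for P,y in wps:
        d=np.array(P)-p0
        print([round(x,4) for x in (d[0]*c+d[1]*s, d[0]*s-d[1]*c, -d[2])], round(np.radians(yaw0-y),3))
def after(p0,yaw0,t,turn):
    c,s=np.cos(np.radians(yaw0)),np.sin(np.radians(yaw0))
    return np.array(p0)+[t[0]*c+t[1]*s, t[0]*s-t[1]*c, -t[2]], yaw0-np.degrees(turn)
E
python3 - <<'E'
from h import *
p0=np.array([.153,.632,.223]);y0=76.38
T=np.array([*world(.062,.015),.26]);y1=-.87
n=20
for k in range(4):
    w=[(p0+(T-p0)*i/(5*(4-k)),y0+(y1-y0)*i/(5*(4-k))) for i in range(1,6)]
    print(k,p0,y0); rows(p0,y0,w); p0,y0=w[-1]
E
```

```text
0 [0.153 0.632 0.223] 76.38
[np.float64(-0.0217), np.float64(0.0266), np.float64(-0.0018)] 0.067
[np.float64(-0.0434), np.float64(0.0533), np.float64(-0.0037)] 0.135
[np.float64(-0.0652), np.float64(0.0799), np.float64(-0.0055)] 0.202
[np.float64(-0.0869), np.float64(0.1066), np.float64(-0.0074)] 0.27
[np.float64(-0.1086), np.float64(0.1332), np.float64(-0.0093)] 0.337
1 [0.25692986 0.49509053 0.23225   ] 57.067499999999995
[np.float64(-0.0117), np.float64(0.0323), np.float64(-0.0018)] 0.067
[np.float64(-0.0234), np.float64(0.0647), np.float64(-0.0037)] 0.135
[np.float64(-0.035), np.float64(0.097), np.float64(-0.0055)] 0.202
[np.float64(-0.0467), np.float64(0.1293), np.float64(-0.0074)] 0.27
[np.float64(-0.0584), np.float64(0.1617), np.float64(-0.0093)] 0.337
2 [0.36085971 0.35818106 0.2415    ] 37.754999999999995
[np.float64(-0.0003), np.float64(0.0344), np.float64(-0.0018)] 0.067
[np.float64(-0.0007), np.float64(0.0688), np.float64(-0.0037)] 0.135
[np.float64(-0.001), np.float64(0.1031), np.float64(-0.0055)] 0.202
[np.float64(-0.0013), np.float64(0.1375), np.float64(-0.0074)] 0.27
[np.float64(-0.0017), np.float64(0.1719), np.float64(-0.0093)] 0.337
3 [0.46478957 0.22127159 0.25075   ] 18.4425
[np.float64(0.0111), np.float64(0.0326), np.float64(-0.0019)] 0.067
[np.float64(0.0221), np.float64(0.0651), np.float64(-0.0037)] 0.135
[np.float64(0.0332), np.float64(0.0977), np.float64(-0.0055)] 0.202
[np.float64(0.0442), np.float64(0.1302), np.float64(-0.0074)] 0.27
[np.float64(0.0553), np.float64(0.1628), np.float64(-0.0092)] 0.337
```

Request:
send_rows(
  steps=[
    [[-0.022,0.027,-0.008],[0,0,0.067],0.0],
    [[-0.043,0.053,-0.016],[0,0,0.135],0.0],
    [[-0.065,0.08,-0.024],[0,0,0.202],0.0],
    [[-0.087,0.107,-0.032],[0,0,0.27],0.0],
    [[-0.109,0.133,-0.037],[0,0,0.337],0.0],
  ],
  grip_force=15,
)

```text
time_s: 0.72
tool_pos: [0.2578, 0.4932, 0.2605]
tool_rot: [-180.0, -0.1, 56.9]
force: [0.6, 1.1, -0.5]
grip_width: 0.0614
```

Request:
send_rows(
  steps=[
    [[-0.012,0.032,0],[0,0,0.067],0.0],
    [[-0.023,0.065,0],[0,0,0.135],0.0],
    [[-0.035,0.097,0],[0,0,0.202],0.0],
    [[-0.047,0.129,0],[0,0,0.27],0.0],
    [[-0.058,0.162,0],[0,0,0.337],0.0],
  ],
)

```text
time_s: 1.13
tool_pos: [0.3617, 0.3562, 0.2598]
tool_rot: [-180.0, -0.0, 37.6]
force: [0.9, -0.3, 0.2]
grip_width: 0.0282
```

Request:
send_rows(
  steps=[
    [[0,0.034,0],[0,0,0.067],0.0],
    [[-0.001,0.069,0],[0,0,0.135],0.0],
    [[-0.001,0.103,0],[0,0,0.202],0.0],
    [[-0.001,0.138,0],[0,0,0.27],0.0],
    [[-0.002,0.172,0],[0,0,0.337],0.0],
  ],
)

```text
time_s: 1.55
tool_pos: [0.4658, 0.2189, 0.2598]
tool_rot: [-180.0, -0.0, 18.3]
force: [0.2, 1.4, -0.5]
grip_width: 0.002
```

Request:
send_rows(
  steps=[
    [[0.011,0.033,0],[0,0,0.067],0.0],
    [[0.022,0.065,0],[0,0,0.135],0.0],
    [[0.033,0.098,0],[0,0,0.202],0.0],
    [[0.044,0.13,0],[0,0,0.27],0.0],
    [[0.055,0.163,0],[0,0,0.337],0.0],
  ],
)

```text
time_s: 1.97
tool_pos: [0.5694, 0.0821, 0.2598]
tool_rot: [-180.0, -0.0, -1.0]
force: [0.3, -0.3, -0.3]
grip_width: 0.0003
```

```bash
python3 - <<'E'
from h import *
from cell import env
o=env.get_obs(); print(np.round(o['tool_pos'],4),stand(o['tool_pos']),o['force'])
c=env.read_camera("wrist"); cv2.imwrite("pics/w1.png",c["pixels"][:,:,::-1])
c=env.read_camera("side"); crop(c,130,60,220,200,3,"pics/s1.png")
E
```

```text
[0.5694 0.0821 0.2598] [0.06270826 0.01272099] [ 0.32584675 -0.25161006 -0.27071962]
```

View pics/w1.png

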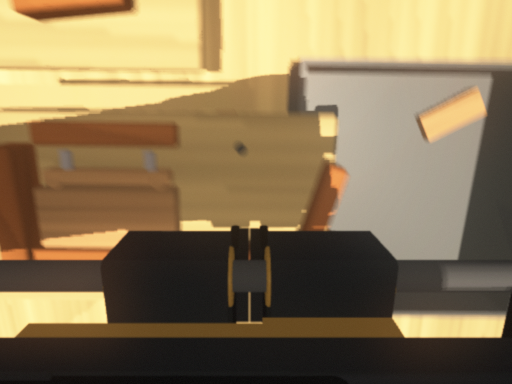

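View pics/s1.png

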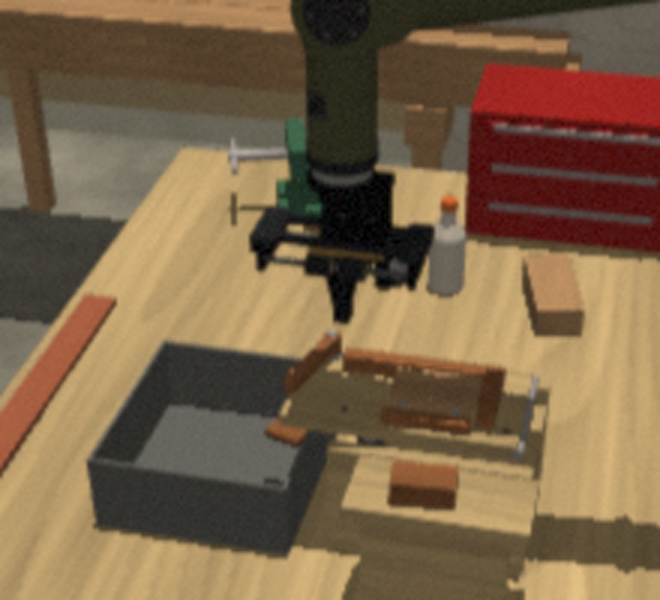

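Request:
send_rows(
  steps=[
    [[0,0,0.018],[0,0,0],0.0],
    [[0,0,0.036],[0,0,0],0.0],
    [[0,0,0.054],[0,0,0],0.0],
    [[0,0,0.068],[0,0,0],0.0],
    [[0,0,0.076],[0,0,0],0.0],
  ],
)

```text
time_s: 2.48
tool_pos: [0.5673, 0.0839, 0.1816]
tool_rot: [180.0, 0.2, -0.8]
force: [-1.4, -0.3, -0.9]
grip_width: 0.0006
```

Request:
send_rows(
  steps=[
    [[0.006,0,0],[0,0,0],0.0],
    [[0.012,0,0],[0,0,0],0.0],
    [[0.018,0,0],[0,0,0],0.0],
    [[0.024,0,0],[0,0,0],0.0],
    [[0.03,0,0],[0,0,0],0.0],
  ],
)

```text
time_s: 2.9
tool_pos: [0.6, 0.0829, 0.1845]
tool_rot: [-180.0, -0.1, -0.9]
force: [0.3, -0.4, 0.1]
grip_width: 0.0004
```

Request:
send_rows(
  steps=[
    [[0.008,0.0005,0],[0,0,0],0.0],
    [[0.016,0.002,0],[0,0,0],0.0],
    [[0.024,0.005,0],[0,0,0],0.0],
    [[0.031,0.009,0],[0,0,0],0.0],
    [[0.038,0.014,0],[0,0,0],0.0],
  ],
)

```text
time_s: 3.32
tool_pos: [0.6369, 0.0684, 0.1832]
tool_rot: [-180.0, 0.0, -0.8]
force: [-2.6, 1.1, -0.1]
grip_width: 0.0002
```

Request:
send_rows(
  steps=[
    [[0.006,0.006,0],[0,0,0],0.0],
    [[0.012,0.013,0],[0,0,0],0.0],
    [[0.017,0.02,0],[0,0,0],0.0],
    [[0.021,0.028,0],[0,0,0],0.0],
    [[0.024,0.036,0],[0,0,0],0.0],
  ],
)

```text
time_s: 3.73
tool_pos: [0.6606, 0.0312, 0.1837]
tool_rot: [-180.0, -0.0, -0.9]
force: [-2.2, 2.5, 0.1]
grip_width: 0.0002
```

```bash
python3 - <<'E'
from h import *
from cell import env
o=env.get_obs(); print(np.round(o['tool_pos'],4),stand(o['tool_pos']),o['force'])
c=env.read_camera("side"); crop(c,130,60,220,200,3,"pics/s2.png")
E
```

```text
[0.6606 0.0312 0.1837] [ 0.15465848 -0.03675357] [-2.16554485  2.54999316  0.10981624]
```

View pics/s2.png

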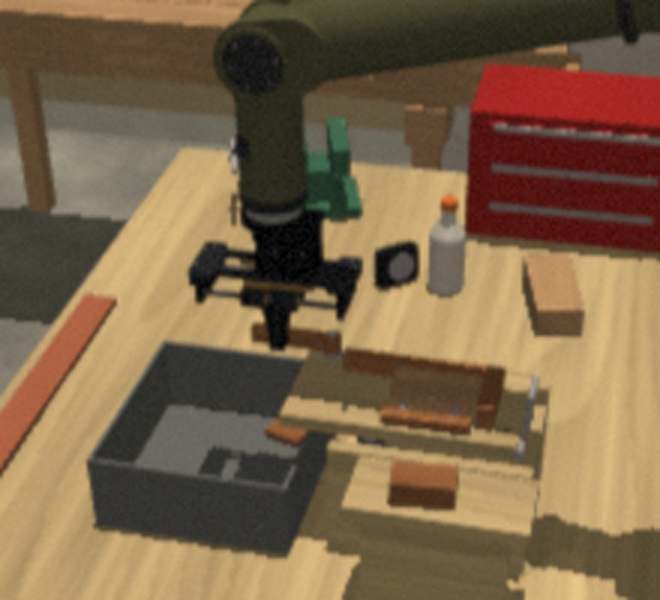

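Request:
send_rows(
  steps=[
    [[0.0,0.002,0],[0,0,0],0.0],
    [[0.0,0.004,0],[0,0,0],0.0],
    [[0,0.006,0],[0,0,0],0.0],
    [[0,0.008,0],[0,0,0],0.0],
    [[0,0.008,0],[0,0,0],0.0],
  ],
)

```text
time_s: 4.2
tool_pos: [0.6602, 0.0238, 0.184]
tool_rot: [-180.0, -0.1, -0.9]
force: [1.4, 2.7, 0.0]
grip_width: 0.0004
```

Request:
send_rows(
  steps=[
    [[0.0,-0.006,0],[0,0,0],0.0],
    [[0.0,-0.015,-0.01],[0,0,0],0.0],
    [[0,-0.02,-0.035],[0,0,0],0.0],
    [[-0.02,-0.03,-0.055],[0,0,0],0.0],
    [[-0.05,-0.04,-0.055],[0,0,0],0.0],
  ],
)

```text
time_s: 4.62
tool_pos: [0.6132, 0.0647, 0.2431]
tool_rot: [179.9, -0.4, -0.9]
force: [-0.3, 0.4, 1.2]
grip_width: 0.0005
```

```bash
python3 - <<'E'
from h import *
from cell import env
o=env.get_obs(); print(np.round(o['tool_pos'],4),stand(o['tool_pos']),o['force'])
c=env.read_camera("side"); crop(c,130,60,220,200,3,"pics/s3.png")
c=env.read_camera("wrist"); cv2.imwrite("pics/w3.png",c["pixels"][:,:,::-1])
c=env.read_camera("top"); crop(c,170,95,130,170,3.5,"pics/t3.png")
E
```

```text
[0.6132 0.0647 0.2431] [ 0.10680874 -0.00401956] [-0.31350317  0.36964742  1.15074222]
```

View pics/s3.png

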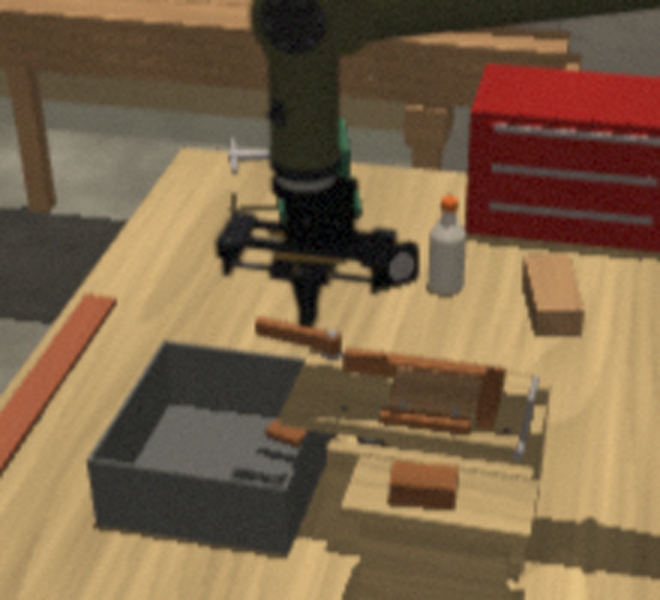

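View pics/w3.png

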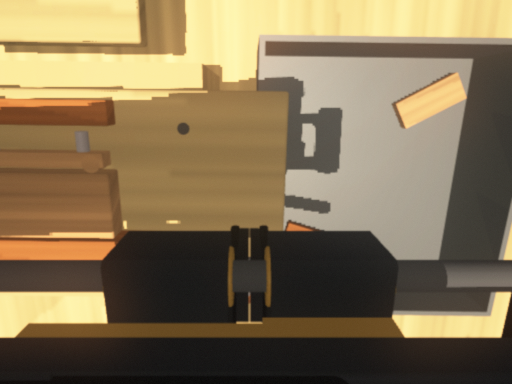

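View pics/t3.png

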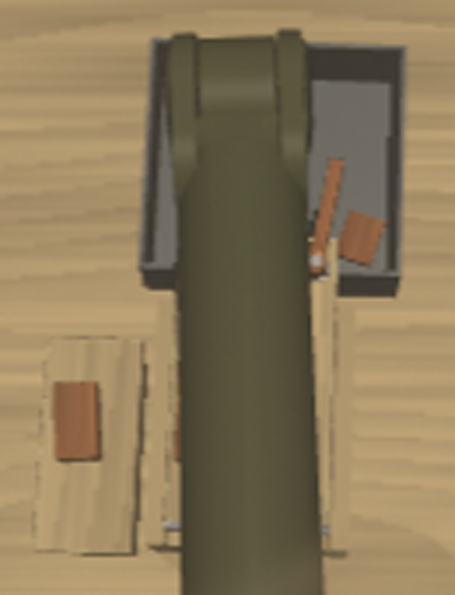

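Request:
send_rows(
  steps=[
    [[-0.03,-0.001,0],[0,0,0],0.0],
    [[-0.065,-0.002,0],[0,0,0],0.0],
    [[-0.1,-0.003,0],[0,0,0],0.0],
    [[-0.14,-0.003,0],[0,0,0],0.0],
    [[-0.169,-0.003,0],[0,0,0],0.0],
  ],
)

```text
time_s: 5.18
tool_pos: [0.4393, 0.0698, 0.2385]
tool_rot: [180.0, 0.1, -0.9]
force: [-0.6, 1.2, 1.1]
grip_width: 0.0002
```

Request:
send_rows(
  steps=[
    [[0,0,0.01],[0,0,0],0.0],
    [[0,0,0.02],[0,0,0],0.0],
    [[0,0,0.03],[0,0,0],0.0],
    [[0,0,0.034],[0,0,0],0.0],
    [[0,0,0.034],[0,0,0],0.0],
  ],
)

```text
time_s: 5.6
tool_pos: [0.4414, 0.0695, 0.2028]
tool_rot: [179.9, 0.2, -0.9]
force: [-0.2, 0.1, 0.3]
grip_width: 0.0005
```

```bash
python3 - <<'E'
from h import *
from cell import env
o=env.get_obs(); print(np.round(o['tool_pos'],4),stand(o['tool_pos']),o['force'])
c=env.read_camera("side"); crop(c,210,130,110,90,6,"pics/s4.png")
c=env.read_camera("wrist"); cv2.imwrite("pics/w4.png",c["pixels"][:,:,::-1])
E
```

```text
[0.4414 0.0695 0.2028] [-0.06507029 -0.00178379] [-0.18188151  0.06505539  0.29411917]
```

View pics/s4.png

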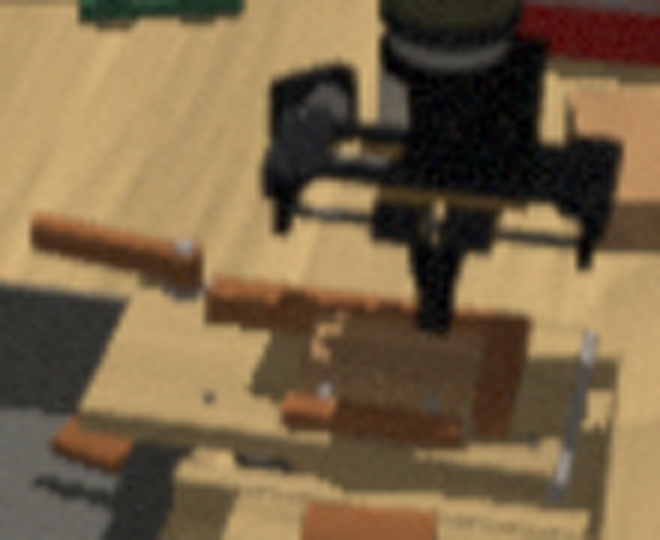

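View pics/w4.png

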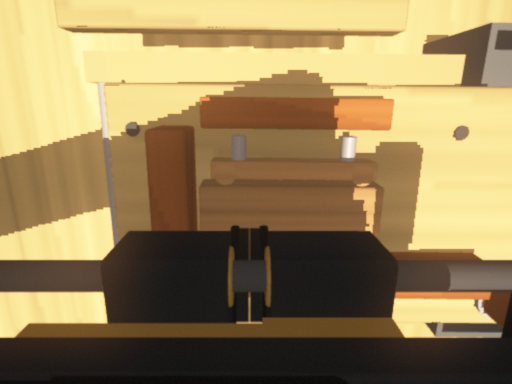

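Request:
send_rows(
  steps=[
    [[0,-0.001,0.003],[0,0,0],0.0],
    [[0,-0.001,0.006],[0,0,0],0.0],
    [[0,-0.001,0.009],[0,0,0],0.0],
    [[0,-0.001,0.012],[0,0,0],0.0],
    [[0,-0.001,0.012],[0,0,0],0.0],
  ],
)

```text
time_s: 6.12
tool_pos: [0.4411, 0.0711, 0.1919]
tool_rot: [180.0, 0.1, -0.9]
force: [-0.8, -0.6, -0.1]
grip_width: 0.0004
```

Request:
send_rows(
  steps=[
    [[0,0,0.001],[0,0,0],0.0],
    [[0,0,0.002],[0,0,0],0.0],
    [[0,0,0.003],[0,0,0],0.0],
    [[0,0,0.003],[0,0,0],0.0],
    [[0,0,0.003],[0,0,0],0.0],
  ],
)

```text
time_s: 6.53
tool_pos: [0.4415, 0.0712, 0.1896]
tool_rot: [-180.0, -0.0, -0.9]
force: [0.5, 0.5, -0.2]
grip_width: 0.0003
```

Request:
send_rows(
  steps=[
    [[0,0,0.0005],[0,0,0],0.0],
    [[0,0,0.001],[0,0,0],0.0],
    [[0,0,0.0015],[0,0,0],0.0],
    [[0,0,0.002],[0,0,0],0.0],
    [[0,0,0.002],[0,0,0],0.0],
  ],
)

```text
time_s: 6.95
tool_pos: [0.4416, 0.0712, 0.1883]
tool_rot: [-180.0, -0.0, -0.9]
force: [-1.8, -0.5, 4.4]
grip_width: 0.0003
```

Request:
send_rows(
  steps=[
    [[0,0,0.0005],[0,0,0],0.0],
    [[0,0,0.001],[0,0,0],0.0],
    [[0,0,0.001],[0,0,0],0.0],
    [[0,0,0.001],[0,0,0],0.0],
    [[0,0,0.001],[0,0,0],0.0],
  ],
)

```text
time_s: 7.37
tool_pos: [0.4417, 0.0712, 0.1878]
tool_rot: [-180.0, -0.0, -0.9]
force: [-4.1, -0.4, 8.7]
grip_width: 0.0004
```

Request:
send_rows(
  steps=[
    [[0,0,0.0004],[0,0,0],0.0],
    [[0,0,0.0008],[0,0,0],0.0],
    [[0.001,0,0.001],[0,0,0],0.0],
    [[0.002,0,0.001],[0,0,0],0.0],
    [[0.003,0,0.001],[0,0,0],0.0],
  ],
)

```text
time_s: 7.78
tool_pos: [0.443, 0.0712, 0.187]
tool_rot: [-180.0, 0.2, -0.9]
force: [-8.6, -1.8, 12.9]
grip_width: 0.0007
```

Request:
send_rows(
  steps=[
    [[0.0005,0,0],[0,0,0],0.0],
    [[0.001,0,0],[0,0,0],0.0],
    [[0.0015,0,0],[0,0,0],0.0],
    [[0.002,0,0],[0,0,0],0.0],
    [[0.0025,0,0],[0,0,0],0.0],
  ],
)

```text
time_s: 8.2
tool_pos: [0.4455, 0.0711, 0.1869]
tool_rot: [-180.0, 0.2, -0.9]
force: [-8.4, -1.4, 12.8]
grip_width: 0.0005
```

```bash
python3 - <<'E'
from h import *
from cell import env
o=env.get_obs(); print(np.round(o['tool_pos'],4),stand(o['tool_pos']),o['force'])
c=env.read_camera("wrist"); cv2.imwrite("pics/w5.png",c["pixels"][:,:,::-1])
E
```

```text
[0.4455 0.0711 0.1869] [-6.09865657e-02 -8.64062100e-05] [-8.35475946 -1.40314337 12.81663545]
```

View pics/w5.png

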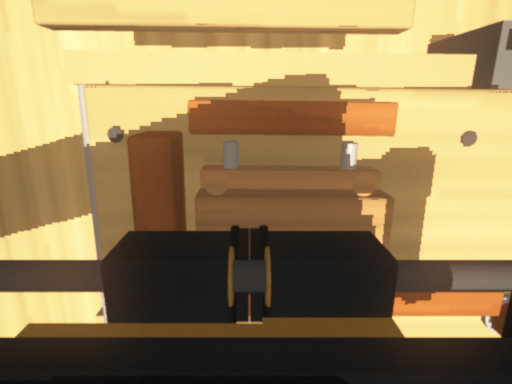

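Request:
send_rows(
  steps=[
    [[0.001,0,0.0001],[0,0,0],0.0],
    [[0.0025,0,0.0001],[0,0,0],0.0],
    [[0.004,0,0.0002],[0,0,0],0.0],
    [[0.006,0,0.0003],[0,0,0],0.0],
    [[0.008,0,0.0004],[0,0,0],0.0],
  ],
)

```text
time_s: 8.67
tool_pos: [0.4536, 0.0709, 0.1866]
tool_rot: [-180.0, 0.2, -0.9]
force: [-9.3, -1.9, 13.3]
grip_width: 0.0006
```

Request:
send_rows(
  steps=[
    [[0.002,0,0.0001],[0,0,0],0.0],
    [[0.004,0,0.0002],[0,0,0],0.0],
    [[0.006,0,0.0003],[0,0,0],0.0],
    [[0.008,0,0.0004],[0,0,0],0.0],
    [[0.01,0,0.0005],[0,0,0],0.0],
  ],
)

```text
time_s: 9.08
tool_pos: [0.4637, 0.0706, 0.1861]
tool_rot: [-180.0, 0.2, -0.9]
force: [-8.6, -1.2, 14.1]
grip_width: 0.0003
```

Request:
send_rows(
  steps=[
    [[0.002,0,0.0],[0,0,0],0.0],
    [[0.004,0,0.0001],[0,0,0],0.0],
    [[0.006,0,0.0002],[0,0,0],0.0],
    [[0.008,0,0.0003],[0,0,0],0.0],
    [[0.01,0,0.0003],[0,0,0],0.0],
  ],
)

```text
time_s: 9.5
tool_pos: [0.4737, 0.0704, 0.1857]
tool_rot: [-180.0, 0.2, -0.9]
force: [-7.3, -0.4, 12.9]
grip_width: 0.0006
```

Request:
send_rows(
  steps=[
    [[0.002,0,0.0001],[0,0,0],0.0],
    [[0.004,0,0.0002],[0,0,0],0.0],
    [[0.006,0,0.0003],[0,0,0],0.0],
    [[0.008,0,0.0004],[0,0,0],0.0],
    [[0.01,0,0.0005],[0,0,0],0.0],
  ],
)

```text
time_s: 9.92
tool_pos: [0.4837, 0.0702, 0.1852]
tool_rot: [-180.0, 0.2, -0.9]
force: [-7.9, -1.6, 13.4]
grip_width: 0.0008
```

```bash
python3 - <<'E'
from h import *
from cell import env
o=env.get_obs(); print(np.round(o['tool_pos'],4),stand(o['tool_pos']),o['force'])
c=env.read_camera("wrist"); cv2.imwrite("pics/w6.png",c["pixels"][:,:,::-1])
c=env.read_camera("side"); crop(c,210,130,110,90,6,"pics/s6.png")
E
```

```text
[0.4837 0.0702 0.1852] [-0.0227523  -0.00049272] [-7.85909614 -1.61956741 13.37748172]
```

View pics/w6.png

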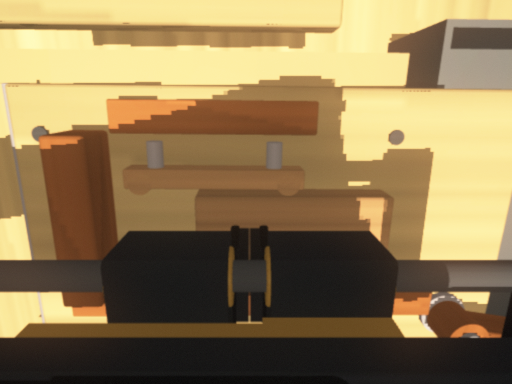

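View pics/s6.png

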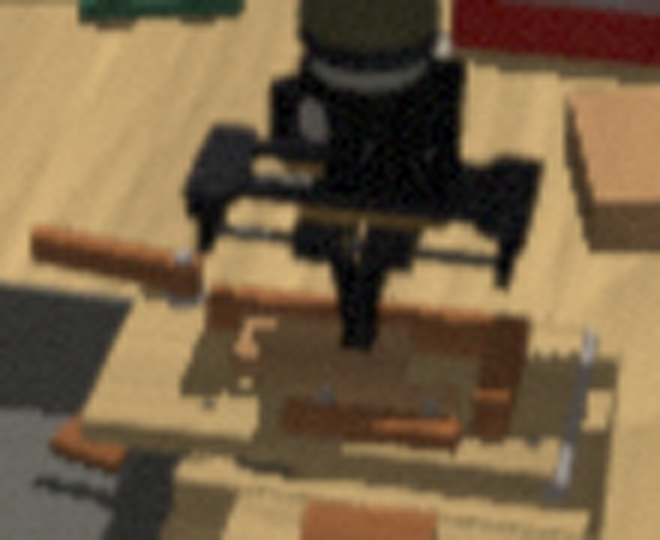

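Request:
send_rows(
  steps=[
    [[0.002,0,0.0001],[0,0,0],0.0],
    [[0.004,0,0.0002],[0,0,0],0.0],
    [[0.007,0,0.0003],[0,0,0],0.0],
    [[0.009,0,0.0004],[0,0,0],0.0],
    [[0.012,0,0.0005],[0,0,0],0.0],
  ],
)

```text
time_s: 10.43
tool_pos: [0.4957, 0.0698, 0.1847]
tool_rot: [180.0, 0.2, -0.9]
force: [-7.1, -1.9, 12.6]
grip_width: 0.0004
```

Request:
send_rows(
  steps=[
    [[0.002,0,0.0001],[0,0,0],0.0],
    [[0.004,0,0.0002],[0,0,0],0.0],
    [[0.007,0,0.0004],[0,0,0],0.0],
    [[0.009,0,0.0005],[0,0,0],0.0],
    [[0.012,0,0.0006],[0,0,0],0.0],
  ],
)

```text
time_s: 10.85
tool_pos: [0.5077, 0.0695, 0.1841]
tool_rot: [180.0, 0.2, -0.9]
force: [-7.6, -2.0, 11.4]
grip_width: 0.0006
```

Request:
send_rows(
  steps=[
    [[0.002,0,0.0003],[0,0,0],0.0],
    [[0.004,0,0.0006],[0,0,0],0.0],
    [[0.007,0,0.0008],[0,0,0],0.0],
    [[0.009,0,0.001],[0,0,0],0.0],
    [[0.012,0,0.0012],[0,0,0],0.0],
  ],
)

```text
time_s: 11.27
tool_pos: [0.5197, 0.0695, 0.183]
tool_rot: [-180.0, 0.2, -0.9]
force: [-6.6, -1.9, 12.5]
grip_width: 0.0008
```

Request:
send_rows(
  steps=[
    [[0.002,0,0.0002],[0,0,0],0.0],
    [[0.004,0,0.0004],[0,0,0],0.0],
    [[0.007,0,0.0006],[0,0,0],0.0],
    [[0.009,0,0.0008],[0,0,0],0.0],
    [[0.012,0,0.001],[0,0,0],0.0],
  ],
)

```text
time_s: 11.68
tool_pos: [0.5316, 0.0698, 0.182]
tool_rot: [-180.0, 0.2, -0.9]
force: [-7.2, -0.2, 12.1]
grip_width: 0.0005
```

```bash
python3 - <<'E'
from h import *
from cell import env
o=env.get_obs(); print(np.round(o['tool_pos'],4),stand(o['tool_pos']),o['force'])
c=env.read_camera("wrist"); cv2.imwrite("pics/w7.png",c["pixels"][:,:,::-1])
E
```

```text
[0.5316 0.0698 0.182 ] [ 0.02512583 -0.00015073] [-7.23101294 -0.19721631 12.08928111]
```

View pics/w7.png

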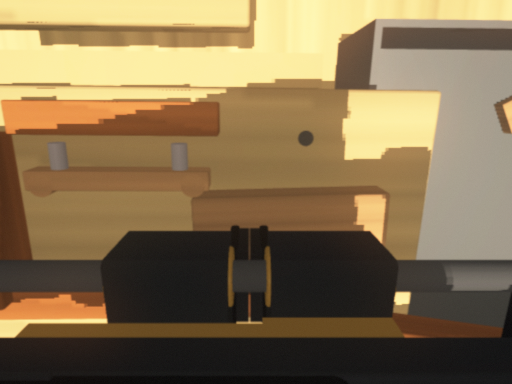

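Request:
send_rows(
  steps=[
    [[0.002,0,0.0002],[0,0,0],0.0],
    [[0.005,0,0.0004],[0,0,0],0.0],
    [[0.008,0,0.0006],[0,0,0],0.0],
    [[0.011,0,0.0006],[0,0,0],0.0],
    [[0.014,0,0.0006],[0,0,0],0.0],
  ],
)

```text
time_s: 12.15
tool_pos: [0.5472, 0.07, 0.1819]
tool_rot: [-179.9, -0.0, -0.8]
force: [-4.9, 0.0, 11.3]
grip_width: 0.0007
```

Request:
send_rows(
  steps=[
    [[0.002,0,0],[0,0,0],0.0],
    [[0.005,0,0],[0,0,0],0.0],
    [[0.008,0,0],[0,0,0],0.0],
    [[0.011,0,0],[0,0,0],0.0],
    [[0.014,0,0],[0,0,0],0.0],
  ],
)

```text
time_s: 12.57
tool_pos: [0.5612, 0.0698, 0.1817]
tool_rot: [-179.9, -0.0, -0.8]
force: [-3.9, -0.2, 9.9]
grip_width: 0.0005
```

```bash
python3 - <<'E'
from h import *
from cell import env
o=env.get_obs(); print(np.round(o['tool_pos'],4),stand(o['tool_pos']),o['force'])
c=env.read_camera("wrist"); cv2.imwrite("pics/w8.png",c["pixels"][:,:,::-1])
c=env.read_camera("side"); crop(c,190,120,130,100,5.5,"pics/s8.png")
E
```

```text
[0.5612 0.0698 0.1817] [0.05465848 0.00035314] [-3.86679177 -0.16118025  9.90558832]
```

View pics/w8.png

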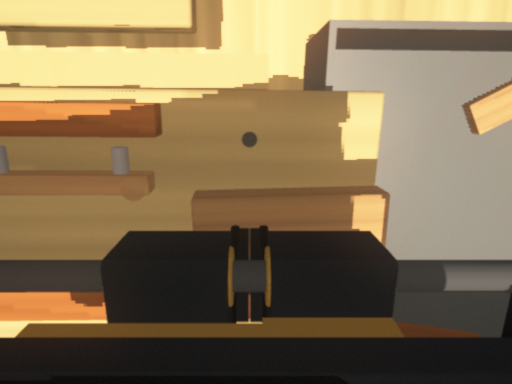

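View pics/s8.png

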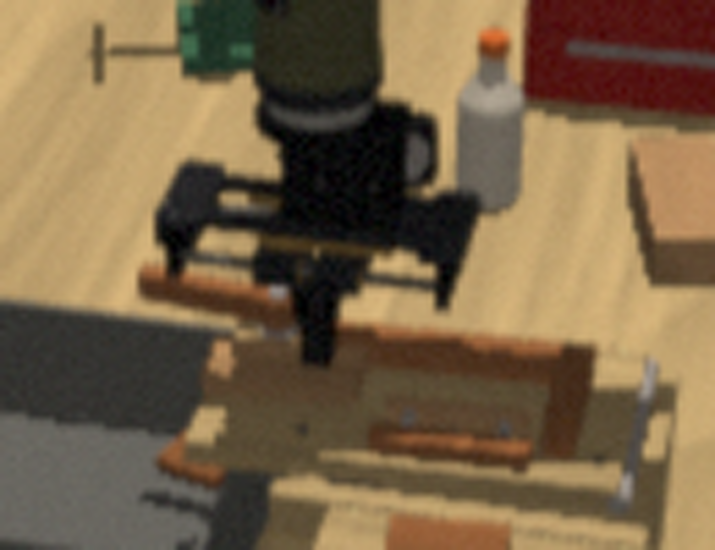

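Request:
send_rows(
  steps=[
    [[0.003,0,0],[0,0,0],0.0],
    [[0.006,0,0],[0,0,0],0.0],
    [[0.009,0,0],[0,0,0],0.0],
    [[0.012,0,0],[0,0,0],0.0],
    [[0.015,0,0],[0,0,0],0.0],
  ],
)

```text
time_s: 13.08
tool_pos: [0.5761, 0.0696, 0.1815]
tool_rot: [-179.9, -0.0, -0.8]
force: [-3.3, 0.9, 9.0]
grip_width: -0.0
```

Request:
send_rows(
  steps=[
    [[0.003,0,0],[0,0,0],0.0],
    [[0.006,0,0],[0,0,0],0.0],
    [[0.009,0,0],[0,0,0],0.0],
    [[0.012,0,0],[0,0,0],0.0],
    [[0.015,0,0],[0,0,0],0.0],
  ],
)

```text
time_s: 13.5
tool_pos: [0.5911, 0.0693, 0.1814]
tool_rot: [-179.9, -0.0, -0.8]
force: [-3.3, -0.1, 7.7]
grip_width: 0.0007
```

Request:
send_rows(
  steps=[
    [[0,0,-0.002],[0,0,0],0.0],
    [[0,0,-0.004],[0,0,0],0.0],
    [[0,0,-0.008],[0,0,0],0.0],
    [[0,0,-0.018],[0,0,0],0.0],
    [[0,0,-0.03],[0,0,0],0.0],
  ],
)

```text
time_s: 13.92
tool_pos: [0.5903, 0.0689, 0.2098]
tool_rot: [180.0, 0.1, -0.9]
force: [0.0, -0.4, 0.7]
grip_width: 0.0005
```

```bash
python3 - <<'E'
from h import *
from cell import env
o=env.get_obs(); print(np.round(o['tool_pos'],4),stand(o['tool_pos']),o['force'])
c=env.read_camera("wrist"); cv2.imwrite("pics/w9.png",c["pixels"][:,:,::-1])
c=env.read_camera("side"); crop(c,190,120,130,100,5.5,"pics/s9.png")
E
```

```text
[0.5903 0.0689 0.2098] [ 0.08385196 -0.00015282] [ 0.00965299 -0.41169339  0.66545737]
```

View pics/w9.png

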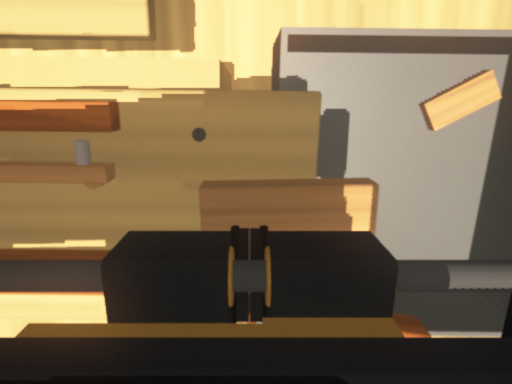

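View pics/s9.png

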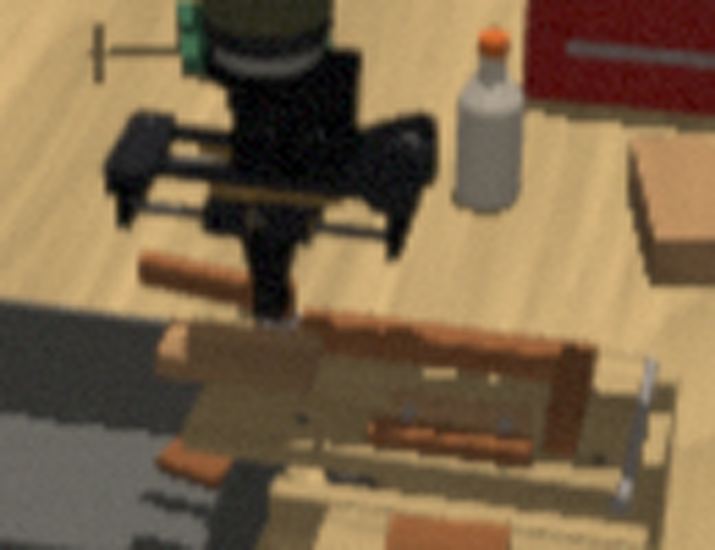

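Request:
send_rows(
  steps=[
    [[-0.012,0,0],[0,0,0],0.0],
    [[-0.03,0,0],[0,0,0],0.0],
    [[-0.048,0,0],[0,0,0],0.0],
    [[-0.06,0,0],[0,0,0],0.0],
    [[-0.06,0,0],[0,0,0],0.0],
  ],
)

```text
time_s: 14.43
tool_pos: [0.5291, 0.07, 0.21]
tool_rot: [-179.9, 0.1, -0.8]
force: [0.1, -0.6, 0.6]
grip_width: 0.0004
```

Request:
send_rows(
  steps=[
    [[0,0,0.01],[0,0,0],0.0],
    [[0,0,0.02],[0,0,0],0.0],
    [[0,0,0.027],[0,0,0],0.0],
    [[0,0,0.03],[0,0,0],0.0],
    [[0,0,0.03],[0,0,0],0.0],
  ],
)

```text
time_s: 14.85
tool_pos: [0.5304, 0.0695, 0.1782]
tool_rot: [179.9, 0.1, -0.9]
force: [-0.1, 0.6, 0.6]
grip_width: 0.0005
```

Request:
send_rows(
  steps=[
    [[0.004,0,0],[0,0,0],0.0],
    [[0.009,0,0],[0,0,0],0.0],
    [[0.014,0,0],[0,0,0],0.0],
    [[0.019,0,0],[0,0,0],0.0],
    [[0.024,0,0],[0,0,0],0.0],
  ],
)

```text
time_s: 15.27
tool_pos: [0.5558, 0.0695, 0.1802]
tool_rot: [-180.0, -0.0, -0.9]
force: [-0.0, -0.1, 0.3]
grip_width: 0.0004
```

```bash
python3 - <<'E'
from h import *
from cell import env
o=env.get_obs(); print(np.round(o['tool_pos'],4),stand(o['tool_pos']),o['force'])
c=env.read_camera("wrist"); cv2.imwrite("pics/w10.png",c["pixels"][:,:,::-1])
c=env.read_camera("side"); crop(c,190,120,130,100,5.5,"pics/s10.png")
E
```

```text
[0.5558 0.0695 0.1802] [ 4.93231992e-02 -7.38276087e-05] [-0.02109712 -0.1430166   0.28870702]
```

View pics/w10.png

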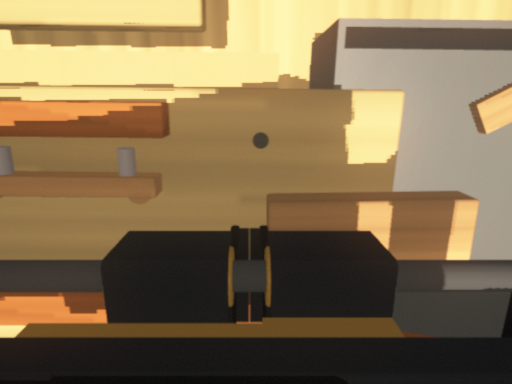

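View pics/s10.png

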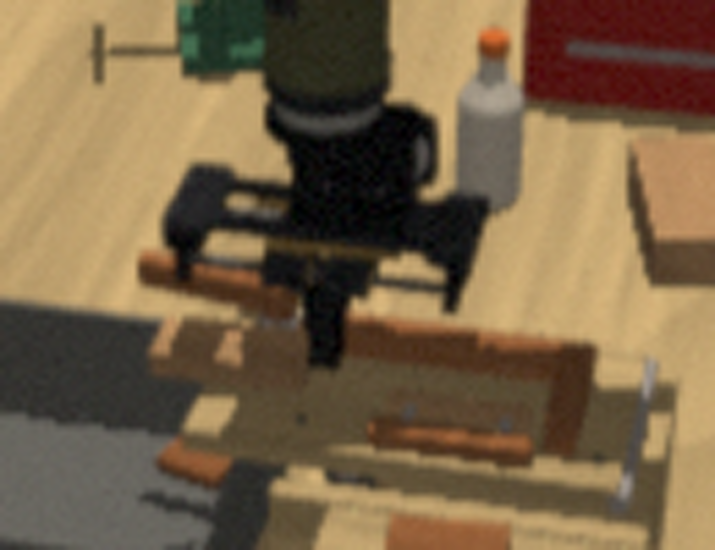

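Finger sits right behind the offcut's rear end (wrist image x≈267). Push it over.

Request:
send_rows(
  steps=[
    [[0.006,0,0],[0,0,0],0.0],
    [[0.013,0,0],[0,0,0],0.0],
    [[0.021,0,0],[0,0,0],0.0],
    [[0.029,0,0],[0,0,0],0.0],
    [[0.037,0,0],[0,0,0],0.0],
  ],
)

```text
time_s: 15.78
tool_pos: [0.593, 0.069, 0.18]
tool_rot: [180.0, -0.0, -0.9]
force: [0.8, -0.2, 0.4]
grip_width: 0.0005
```

```bash
python3 - <<'E'
from h import *
from cell import env
o=env.get_obs(); print(np.round(o['tool_pos'],4),stand(o['tool_pos']),o['force'])
c=env.read_camera("wrist"); cv2.imwrite("pics/w11.png",c["pixels"][:,:,::-1])
c=env.read_camera("side"); crop(c,150,120,170,130,4,"pics/s11.png")
E
```

```text
[0.593 0.069 0.18 ] [ 8.65031312e-02 -3.18217807e-05] [ 0.75073214 -0.17397859  0.39345762]
```

View pics/w11.png

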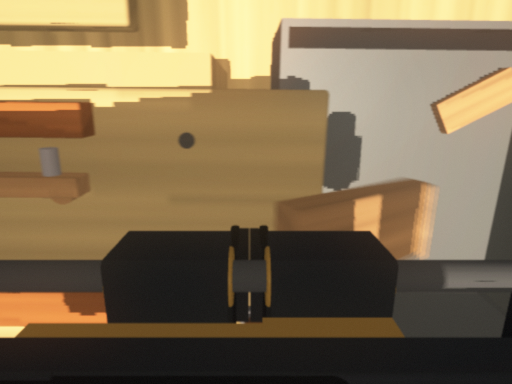

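View pics/s11.png

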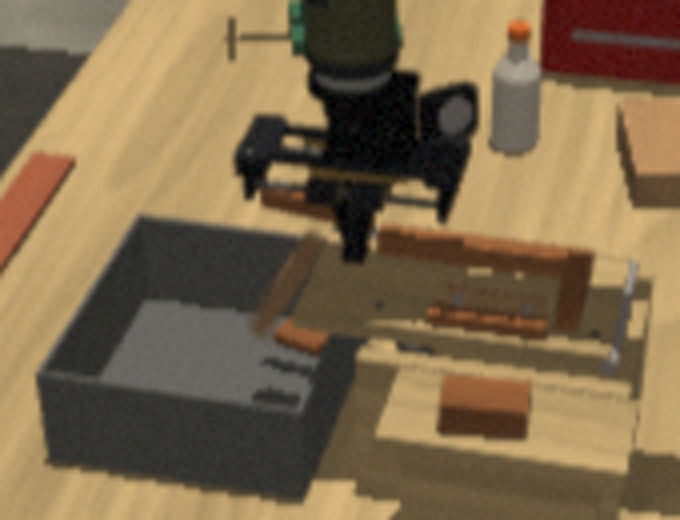

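It is tipping over the edge now; retreat up and back, then check.

Request:
send_rows(
  steps=[
    [[-0.004,0,0],[0,0,0],0.0],
    [[-0.008,0,-0.01],[0,0,0],0.0],
    [[-0.012,0,-0.03],[0,0,0],0.0],
    [[-0.03,0,-0.06],[0,0,0],0.0],
    [[-0.05,0,-0.09],[0,0,0],0.0],
  ],
)

```text
time_s: 16.3
tool_pos: [0.5407, 0.0693, 0.2708]
tool_rot: [179.9, 0.1, -0.9]
force: [0.9, 0.1, 0.1]
grip_width: 0.0002
```

Request:
send_rows(
  steps=[
    [[-0.03,-0.015,-0.02],[0,0,0],0.0],
    [[-0.06,-0.03,-0.04],[0,0,0],0.0],
    [[-0.06,-0.06,-0.05],[0,0,0],0.0],
    [[-0.06,-0.09,-0.05],[0,0,0],0.0],
    [[-0.06,-0.12,-0.05],[0,0,0],0.0],
  ],
)

```text
time_s: 16.72
tool_pos: [0.483, 0.1916, 0.3228]
tool_rot: [-179.8, -0.2, -0.9]
force: [0.1, 0.6, -0.0]
grip_width: 0.0005
```

Request:
send_rows(
  steps=[
    [[0,-0.03,0],[0,0,0],0.0],
    [[0,-0.06,0],[0,0,0],0.0],
    [[0,-0.09,0],[0,0,0],0.0],
    [[0,-0.12,0],[0,0,0],0.0],
    [[0,-0.15,0],[0,0,0],0.0],
  ],
)

```text
time_s: 17.13
tool_pos: [0.4852, 0.3416, 0.3211]
tool_rot: [-179.9, -0.0, -0.9]
force: [0.4, 0.2, 0.1]
grip_width: 0.0005
```

```bash
python3 - <<'E'
from h import *
from cell import env
o=env.get_obs(); print(np.round(o['tool_pos'],4),o['force'],o['time_s'])
c=env.read_camera("top"); crop(c,170,95,130,170,3.5,"pics/t12.png"); cv2.imwrite("pics/t12f.png",c["pixels"][:,:,::-1])
c=env.read_camera("side"); crop(c,150,120,170,130,4,"pics/s12.png")
E
```

```text
[0.4852 0.3416 0.3211] [0.41345133 0.17548123 0.13763786] 17.1333
```

View pics/t12.png

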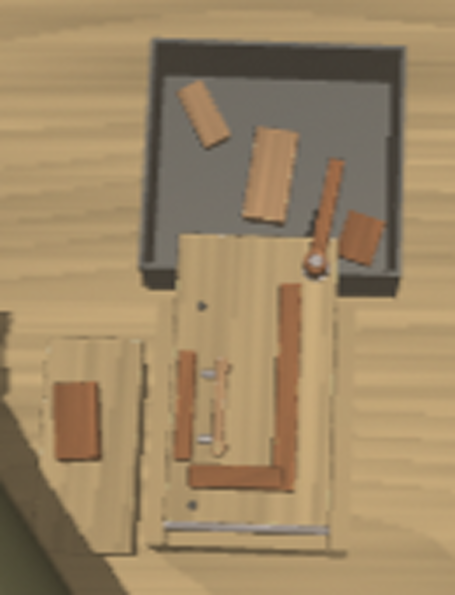

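View pics/s12.png

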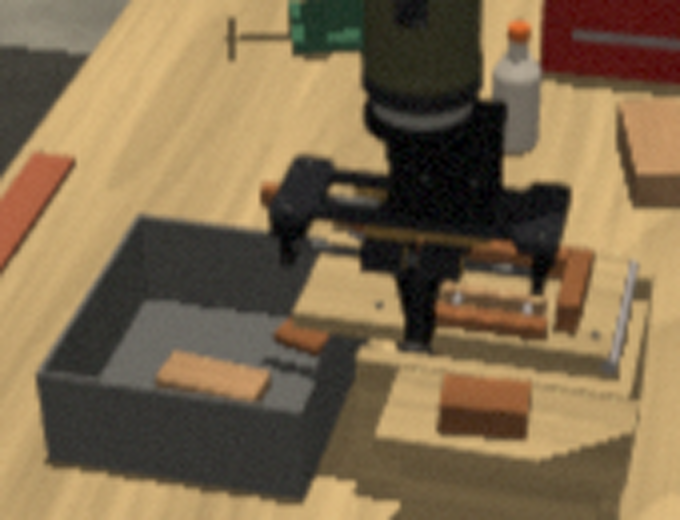

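View pics/t12f.png

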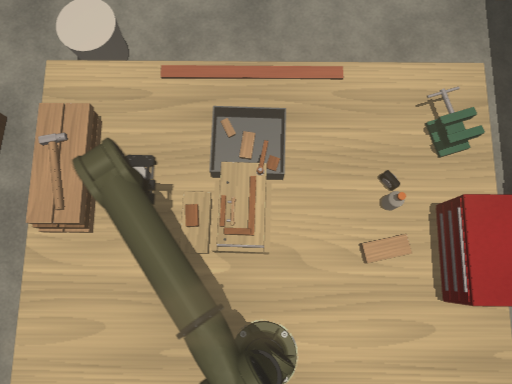

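Request:
send_rows(
  steps=[
    [[0,0,0],[0,0,0],0.0],
    [[0,0,0],[0,0,0],0.0],
    [[0,0,0],[0,0,0],0.0],
    [[0,0,0],[0,0,0],0.0],
    [[0,0,0],[0,0,0],0.0],
  ],
)

```text
time_s: 17.65
tool_pos: [0.4863, 0.3394, 0.3205]
tool_rot: [-180.0, -0.0, -1.0]
force: [-0.1, -0.5, -0.2]
grip_width: 0.0
```

```bash
python3 - <<'E'
from cell import env
print(env.sign_off())
E
```

```text
the job is handed in; nothing more can be done
None
```

The offcut is in the scrap bin and the stop arm stands open. I handed the job in at about 17.7 s; the sign-off gives no verdict.

- **What I did:** With the fingers closed, I swung the stop arm out to about 1.75 rad. I then pressed on the offcut from above and dragged it past the cheek and on to the open edge. For the last few centimetres I pushed it from behind until it tipped over.
- **Forces:** The vertical press read at most about 14 N. The total on the offcut peaked at about 16.6 N, and the stop arm took about 3 N. The interface reports force only at the end of each move, so brief peaks in between are not known.
- **Last pictures:** The top and side views show the offcut lying flat on the bin floor, the stop arm still open, and the robot clear of everything. The good block, long block, glue and tape look unmoved. The raised arm hid the tin and tall block from the top camera, so I did not see them at the end. I passed about 0.23 m above them, with no contact force.
- **Not measured:** I did not measure the offcut's height on the flap directly while it passed the 45 mm mark. The wrist pictures showed it lying flat, and the fingertips' height put its centre at about z = 0.17 m. No check failed or disagreed.

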